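# Change the gas test bench over from hose to gauge

## Robot

A 6-joint arm with a two-finger parallel gripper is mounted at the origin on the work surface. World frame = base frame: x ahead of the robot, y to its left, z up, the work surface at z = 0. Lengths are in mm, angles in rad, forces in N, time in s.
With the tool pointing down it reaches from about 275 to 1000 mm from the base axis. Payload 8.4 kg.
Tool frame: the origin (TCP) lies midway between the tips of the shut fingers; the grasp point (between the pads) lies 19 mm behind it (r.grip_point_offset is the distance from the TCP to the grasp point, in mm); z points along the fingers, x is the direction in which the jaws open and shut, and the axes are right-handed (so a half turn about z gives the same grasp; the last joint's range is limited). The gripper opens to 85 mm and grips with 20 to 120 N. Pads are 22 mm wide; open, the fingers measure 114 mm over their backs; the gripper's body (76 mm by 85 mm) begins 54 mm behind the grasp point. The pads swing forward as they close: fully open they stand 13 mm farther back than shut.
Start: joints at [-1.193, 0.353, 1.633, -0, 1.155, -0.002], TCP at [231.708, -580.465, 231.281] pointing down, gripper open.
Joint ranges: [-2.63, 2.63], [-0.92, 2.1], [0.06, 2.66], [-1.3, 4.44], [0, 2.69], [-3.02, 3.02]. Speed limits (rad/s): [2.22, 2.22, 2.79, 3.14, 3.14, 3.14].

## Interface

Orientations are given as [roll, pitch, yaw] about the fixed x, y, z axes, in that order (R = Rz(yaw) Ry(pitch) Rx(roll)).
In Python, from rig import monitor, vision, sign_off, r gives the robot as it stands.
- The arm moves only by the shell command python3 -m inch 'ROWS' [FORCE]. ROWS is JSON, a list of rows, each an object with "dp": the shift along the tool's x, y, z in mm, a list of three; "angular": the turn, a rotation vector about the tool's x, y, z in rad, a list of three; "fingers": the closure in counts, from 0 (fully open) to 255 (shut). A call has 1 to 12 rows; each row is the pose to reach, as a shift and turn from the pose commanded when the call began, along the tool's axes at that moment; what a row does not reach only later rows make up. A row lasts 1/12 s, in which the tool goes at most 41.7 mm and 7.16 degrees, less where a joint would pass 70% of its speed; a pose out of reach is approached as far as the arm can. A call with a gripper value outside its range is refused whole. The fingers move at their own pace and stop on an object; FORCE is the grip in N (left out, the last holds). Time passes only in rows, so rows that repeat a pose let the fingers close. It gives the time, the measured TCP pose, the force and the opening at its end, in the units of the state.
- monitor.sense(): the state, without advancing time (a new reading comes with each control period).
- vision.grab_frame(name): name is "scene" or "top"; returns (picture, depth): 400x640x3 uint8, blue, green, red; 400x640 float32, mm along the optical axis (not along the pixel's ray), 0 where there is no reading.
- vision.camera_params(name): a dict with "fx", "fy", "cx", "cy" (pixels), "distortion" ([k1, k2, p1, p2, k3] as OpenCV has them; the pictures are not rectified), "R" (3x3) and "t" (3): a world point X has camera coordinates R X + t. Camera axes: x right, y down, z forward; pixel columns grow to the right and rows downward; lengths in mm; the calibration is good to about 2 mm. A picture is of the moment at which its call begins. camera_params takes no time and is no camera call.
- sign_off(): hands the job in, once; it reports no verdict.
The state is a dict: "clock": time; "qpos": joint angles; "qvel": joint speeds; "joint_efforts": joint torques, N m; "eef_pos": TCP position; "tcp_rot": TCP orientation; "contact_force": force on the tool from outside, world axes, zero at the start; "wrist_torque": the same for the moment, N m; "opening": opening from 0.0 (shut) to 1.0 (fully open).
Only numpy, scipy, OpenCV 4.12 (cv2) and the standard library are available. Lean on these libraries where they do the work, as an engineer would, in place of code of your own. Each camera call takes 0.05 s, during which the arm holds its last target.

## Task

Change the gas test bench over from the hose to the gauge: push the lever of the valve with the ribbed hose tail fully shut, crosswise to its pipe, and only then push the lever of the valve with the round gauge fully open, in line with its pipe. Push each lever from the side with one fingertip or the outside of the fingers, never pinching it between two. Leave the capped valve's lever and the loose things on the bench as they are.

Things in the scene. Friction and masses are not known exactly. Their poses are not given: they have to be found in the camera images.
- hose_valve: Its outlet is a thin ribbed hose tail (55 mm long, 19 thick) lying level. Fixed pipe with a brass ball valve. Origin on the table top below the lever's pivot; x along the pipe from the outlet (at -70 to -135) to the riser pipe (at +120), z up. Pipe 21 thick, axis 45 above the table; valve body 63 high, base plate 250 x 70 mm.
- hose_pivot (a point): lever pivot of the hose valve: on the upright turning axis, at lever mid height, 95 mm above the table
- hose_lever_end (a point): middle of the free end of the lever of the hose valve: 110 mm from the pivot, 95 mm above the table. Lever: a black handle from 28 to 110 from the pivot, 22 mm wide in all, its top 104 and its underside 86 above the table; a rubber strip on each long side.
- hose_lever (a joint): lever of the hose valve, rad: 0 = fully shut (lever crosswise to its pipe, pointing along +y of its valve body), 1.571 = fully open (in line with its pipe, along +x of its valve body, away from the outlet). Opens clockwise seen from above; hard stops at both ends; stays where left; about 4 N at 80 mm from the pivot turns it.
- gauge_valve: Its outlet carries a round pressure gauge, 64 mm across, dial facing up, its top 81 above the table, centre 95 from the pivot. Fixed pipe with a brass ball valve. Origin on the table top below the lever's pivot; x along the pipe from the outlet (at -70 to -135) to the riser pipe (at +120), z up. Pipe 21 thick, axis 45 above the table; valve body 63 high, base plate 250 x 70 mm.
- gauge_pivot (a point): lever pivot of the gauge valve: on the upright turning axis, at lever mid height, 95 mm above the table
- gauge_lever_end (a point): middle of the free end of the lever of the gauge valve: 110 mm from the pivot, 95 mm above the table. Lever: a black handle from 28 to 110 from the pivot, 22 mm wide in all, its top 104 and its underside 86 above the table; a rubber strip on each long side.
- gauge_lever (a joint): lever of the gauge valve, rad: 0 = fully shut (lever crosswise to its pipe, pointing along +y of its valve body), 1.571 = fully open (in line with its pipe, along +x of its valve body, away from the outlet). Opens clockwise seen from above; hard stops at both ends; stays where left; about 4 N at 80 mm from the pivot turns it.
- cap_valve: Its outlet is closed by a short, thick hexagonal cap (42 mm across, 29 long). Fixed pipe with a brass ball valve. Origin on the table top below the lever's pivot; x along the pipe from the outlet (at -70 to -135) to the riser pipe (at +120), z up. Pipe 21 thick, axis 45 above the table; valve body 63 high, base plate 250 x 70 mm.
- cap_pivot (a point): lever pivot of the capped valve: on the upright turning axis, at lever mid height, 95 mm above the table
- cap_lever_end (a point): middle of the free end of the lever of the capped valve: 110 mm from the pivot, 95 mm above the table. Lever: a black handle from 28 to 110 from the pivot, 22 mm wide in all, its top 104 and its underside 86 above the table; a rubber strip on each long side.
- cap_lever (a joint): lever of the capped valve, rad: 0 = fully shut (lever crosswise to its pipe, pointing along +y of its valve body), 1.571 = fully open (in line with its pipe, along +x of its valve body, away from the outlet). Opens clockwise seen from above; hard stops at both ends; stays where left; about 4 N at 80 mm from the pivot turns it.
- coupling_mid (a point): centre of a loose brass pipe coupling, 32 mm across, 34 tall, standing on the table between two valves
- wrench: loose steel wrench, about 170 mm long, lying flat on the table beyond the valves; origin at the underside near its middle
- leak_bottle_mid (a point): centre of a loose clear bottle, 56 mm across, 110 tall, standing beyond the valves
- pan_mid (a point): centre of a loose steel bowl, 120 mm across, 60 tall, standing beyond the valves

How it is judged (in metres and radians):
On the way, in this order (a step that is already met when the one before it is completed fails the run):
1. the hose valve is fully shut while the gauge valve is still shut (value of joint hose_lever below 0.12 rad and value of joint gauge_lever below 0.6 rad), for 0.2 s.
2. the gauge valve is fully open, the hose valve still shut (value of joint gauge_lever above 1.45 rad and value of joint hose_lever below 0.12 rad), for 0.2 s.
At the end, for the whole second after the job is handed in: Hose valve lever within 0.12 rad (7 degrees) of fully shut, gauge valve lever within 0.12 rad (7 degrees) of fully open, both at rest; the end of the capped valve's lever within 12 mm of where it was; coupling, wrench, bottle and bowl within 30 mm of where they stood (all of step 2 and distance of cap_lever_end from where it was at the start of the episode below 0.012 m and velocity of joint hose_lever between -0.05 and 0.05 rad/s and velocity of joint gauge_lever between -0.05 and 0.05 rad/s and distance of each of coupling_mid, wrench, leak_bottle_mid, pan_mid from where it was at the start of the episode below 0.03 m); the robot touches nothing.
It fails at once if the hose valve's lever is pinched between the fingers (more than 1.5 N on both long sides at once) (contact force between the fingers and hose_lever_c4 above 1.5 N and contact force between the fingers and hose_lever_c5 above 1.5 N).
It fails at once if the gauge valve's lever is pinched between the fingers (more than 1.5 N on both long sides at once) (contact force between the fingers and gauge_lever_c4 above 1.5 N and contact force between the fingers and gauge_lever_c5 above 1.5 N).
It fails at once if the capped valve's lever is moved by more than 12 mm at its end (distance of cap_lever_end from where it was at the start of the episode above 0.012 m).
It fails at once if the gauge valve is opened (beyond 0.6 rad) before the hose valve is shut (below 0.3 rad) (value of joint gauge_lever above 0.6 rad and value of joint hose_lever above 0.3 rad).
It fails at once if a loose thing is lifted, carried or shifted by more than 30 mm (distance of any of coupling_mid, wrench, leak_bottle_mid, pan_mid from where it was at the start of the episode above 0.03 m).
It also fails if it takes over 54 s, if anything falls off the work surface, if the arm or the gripper's body presses on something with over 40 N, if the wrist force passes 120 N, or if a joint passes its speed limit or range.

## Working session

There is one attempt and no reset: what is moved stays moved. The work goes in short steps, Python scripts to look and compute and a shell command to move; the robot and the scene stay as the last step left them, time stands still between calls to the robot, and variables do not carry over. Pictures are saved under pics/ and viewed, and the job is handed in when it is done.

```bash
ls; mkdir -p pics; python3 - <<'E'
from rig import monitor, vision, r
import cv2,numpy as np
for n in("scene","top"):
    p,d=vision.grab_frame(n); cv2.imwrite(f"pics/{n}0.png",p); np.save(f"pics/{n}0.npy",d)
    c=vision.camera_params(n);print(n,c)
s=monitor.sense();print(s)
E
```

```text
pics
scene {'fx': 384.66884360887985, 'fy': 384.66884360887985, 'cx': 315.72659254839635, 'cy': 203.16537074495218, 'distortion': array([-0.01380756,  0.        ,  0.        ,  0.        ,  0.        ]), 'R': array([[-0.46757894,  0.88365501, -0.02288573],
       [ 0.56187326,  0.27712448, -0.77942316],
       [-0.68239899, -0.37730074, -0.62607969]]), 't': array([ 279.19120381, -288.9111969 , 1349.96841669])}
top {'fx': 380.6304309069113, 'fy': 380.6304309069113, 'cx': 321.0236712945896, 'cy': 198.6514465057183, 'distortion': array([-0.04717626,  0.        ,  0.        ,  0.        ,  0.        ]), 'R': array([[ 0.01671272, -0.99985574, -0.00303133],
       [-0.99184827, -0.01619569, -0.12639109],
       [ 0.12632376,  0.00511896, -0.99197586]]), 't': array([ 10.79549265, 659.27042406, 718.70033479])}
{'clock': 0.1, 'qpos': array([-1.19339649e+00,  3.53628501e-01,  1.63405677e+00,  8.98606555e-06,
        1.15520227e+00, -2.38184354e-03]), 'qvel': array([-0.00087349, -0.00175042, -0.00107842,  0.00010907, -0.00037642,
        0.00064391]), 'joint_efforts': array([-8.19756078e-04, -6.06355619e+01, -3.42819357e+01, -1.04521466e-04,
        3.97930155e-03, -1.71758910e-05]), 'eef_pos': array([ 231.55342902, -580.06139621,  230.60705156]), 'tcp_rot': array([-3.14158135e+00,  1.29486580e-03, -1.19101827e+00]), 'contact_force': array([ 0.46495514,  0.71330528, -0.17138379]), 'wrist_torque': array([-0.01176285, -0.02834253, -0.04476817]), 'opening': 0.9989888713094442}
```

View pics/top0.png

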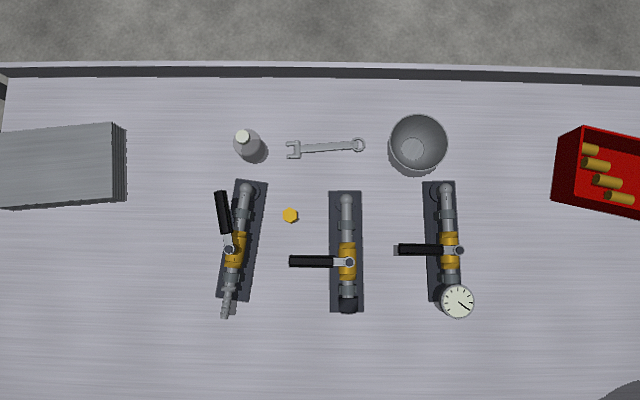

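View pics/scene0.png

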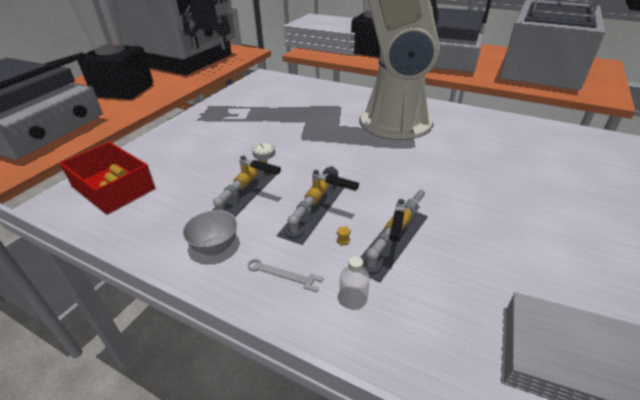

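The top view shows the hose valve at left, with its pivot near (229,249) and its lever end near (220,192), partly or fully open. The capped valve is in the middle, pivot near (348,262). The gauge valve is at right, pivot near (459,250), with its lever pointing left (shut). The bowl is at (417,145), the bottle at (248,145) and the coupling at (290,215). Next I measure these.

```bash
cat > h.py <<'E'
import numpy as np,cv2
from rig import vision
def ray(n,uv):
    c=vision.camera_params(n);K=np.array([[c['fx'],0,c['cx']],[0,c['fy'],c['cy']],[0,0,1]])
    q=cv2.undistortPoints(np.array(uv,float).reshape(-1,1,2),K,np.array(c['distortion']))[:,0]
    return c,np.c_[q,np.ones(len(q))]
def at_z(n,uv,z):
    c,d=ray(n,uv);R=np.array(c['R']);o=-R.T@c['t'];w=d@R
    s=(z-o[2])/w[:,2];return o+w*s[:,None]
def cloud(n,D):
    v,u=np.mgrid[:400,:640];c,d=ray(n,np.c_[u.ravel(),v.ravel()])
    P=(d*D.reshape(-1,1)-c['t'])@np.array(c['R']);return P.reshape(400,640,3)
def levers(p,D,n='top'):
    P=cloud(n,D);m=(p.max(2)<45)&(P[...,2]>85)&(P[...,2]<115)&(D>0)
    k,l,st,ce=cv2.connectedComponentsWithStats(m.astype(np.uint8))
    out=[]
    for i in range(1,k):
        if st[i,4]<60: continue
        uv=np.argwhere(l==i)[:,::-1]
        (cx,cy),(w,h),a=cv2.minAreaRect(uv.astype(np.float32))
        X=P[l==i]; W=at_z(n,uv,np.median(X[:,2]))
        mu=W[:,:2].mean(0);_,_,vt=np.linalg.svd(W[:,:2]-mu,full_matrices=False)
        t=(W[:,:2]-mu)@vt[0];s=(W[:,:2]-mu)@vt[1]
        out.append((st[i].tolist(),np.median(X[:,2]),mu,vt[0],(t.min(),t.max()),(s.min(),s.max())))
    return out
E
python3 - <<'E'
from h import *
np.set_printoptions(precision=1,suppress=True)
p=cv2.imread('pics/top0.png');D=np.load('pics/top0.npy')
for o in levers(p,D):
    print(o, np.degrees(np.arctan2(o[3][1],o[3][0])))
P=cloud('top',D)
for nm,uv in dict(hp=(229,249),cp=(349,262),gp=(459,250),hr=(246,188),hout=(226,312),cr=(346,199),gr=(445,189),gauge=(457,301),coup=(290,215),bottle=(243,136),bowl=(417,145)).items():
    print(nm,P[uv[1],uv[0]])
big=cv2.resize(p[160:330,190:490],None,fx=2.66,fy=2.66,interpolation=cv2.INTER_CUBIC);cv2.imwrite('pics/crop.png',big)
E
```

```text
([214, 191, 19, 43, 495], np.float64(102.59484503827778), array([623.9, 201.2]), array([-1. , -0.2]), (np.float64(-40.39985926676273), np.float64(39.89435498940036)), (np.float64(-11.629863540099006), np.float64(11.79043373229879))) -166.628683113938
([398, 244, 46, 12, 508], np.float64(103.09435778643474), array([ 561.8, -160.8]), array([-0., -1.]), (np.float64(-41.36771044039762), np.float64(40.5947434044628)), (np.float64(-10.769307054882377), np.float64(10.004791901812405))) -90.0942590717735
([289, 255, 45, 13, 457], np.float64(102.86119699236129), array([537.5,  37.2]), array([-0., -1.]), (np.float64(-40.13542093188993), np.float64(39.12475733929558)), (np.float64(-10.365818977737801), np.float64(10.720558994562598))) -90.40238913085187
hp [556.5 185.2 109.2]
cp [537.2 -30.7 106.3]
gp [ 561.3 -229.1  107.5]
hr [675.9 169.8  56.6]
hout [435.7 200.3  49.9]
cr [656.9 -27.2  59.3]
gr [ 680.3 -222.8   56.4]
gauge [ 467.7 -232.5   81.7]
coup [625.8  83.4  35.1]
bottle [765.8 168.8 109.5]
bowl [ 783.2 -182.     3.8]
```

View pics/crop.png

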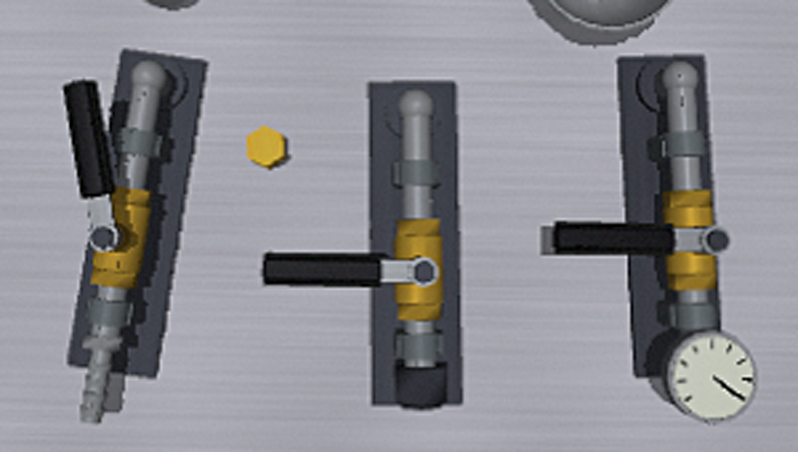

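Hose pivot ≈ (557,185), with the lever at 13.4° and the pipe at about -7.4°, so the lever is about 1.2 rad open. Gauge pivot ≈ (561.5,-229), lever at about 90°. Heights and lengths match the given sizes. Next I move over the hose valve with the fingers shut and yaw going to 0.

```bash
python3 -m inch '[{"dp":[-542,-660,0],"angular":[0,0,-1.191],"fingers":255},{"dp":[-542,-660,0],"angular":[0,0,-1.191],"fingers":255},{"dp":[-542,-660,0],"angular":[0,0,-1.191],"fingers":255},{"dp":[-542,-660,0],"angular":[0,0,-1.191],"fingers":255},{"dp":[-542,-660,0],"angular":[0,0,-1.191],"fingers":255},{"dp":[-542,-660,0],"angular":[0,0,-1.191],"fingers":255},{"dp":[-542,-660,0],"angular":[0,0,-1.191],"fingers":255},{"dp":[-542,-660,0],"angular":[0,0,-1.191],"fingers":255},{"dp":[-542,-660,0],"angular":[0,0,-1.191],"fingers":255},{"dp":[-542,-660,0],"angular":[0,0,-1.191],"fingers":255},{"dp":[-542,-660,0],"angular":[0,0,-1.191],"fingers":255},{"dp":[-542,-660,0],"angular":[0,0,-1.191],"fingers":255}]' 30; python3 - <<'E'
from rig import monitor
s=monitor.sense();print(s['qpos'],s['eef_pos'],s['tcp_rot'])
E
```

```text
clock: 1.1
eef_pos: [473.3, -140.5, 231.3]
tcp_rot: [3.142, 0.0, 0.0]
contact_force: [1.3, 0.2, -0.6]
opening: 0.002
[-2.91530042e-01  1.47593169e-01  1.90763092e+00 -5.59526788e-05
  1.08640063e+00 -2.91887231e-01] [ 473.30969413 -140.48233409  231.25795191] [3.14155446e+00 4.49548558e-05 3.83244897e-04]
```

```bash
python3 -m inch '[{"dp":[170,-308,0],"angular":[0,0,0],"fingers":255},{"dp":[170,-308,0],"angular":[0,0,0],"fingers":255},{"dp":[170,-308,0],"angular":[0,0,0],"fingers":255},{"dp":[170,-308,0],"angular":[0,0,0],"fingers":255},{"dp":[170,-308,0],"angular":[0,0,0],"fingers":255},{"dp":[170,-308,0],"angular":[0,0,0],"fingers":255},{"dp":[170,-308,0],"angular":[0,0,0],"fingers":255},{"dp":[170,-308,0],"angular":[0,0,0],"fingers":255},{"dp":[170,-308,0],"angular":[0,0,0],"fingers":255},{"dp":[170,-308,60],"angular":[0,0,0],"fingers":255},{"dp":[170,-308,90],"angular":[0,0,0],"fingers":255},{"dp":[170,-308,100],"angular":[0,0,0],"fingers":255}]'; python3 - <<'E'
from h import *
for n in("scene","top"):
    p,d=vision.grab_frame(n); cv2.imwrite(f"pics/{n}1.png",p); np.save(f"pics/{n}1.npy",d)
from rig import monitor;print(monitor.sense()['eef_pos'])
p=cv2.imread('pics/scene1.png')[130:330,300:500];cv2.imwrite('pics/sc1.png',cv2.resize(p,None,fx=2.9,fy=2.9))
E
```

```text
clock: 2.1
eef_pos: [639.9, 165.5, 125.7]
tcp_rot: [3.14, 0.007, 0.001]
contact_force: [-1.5, -0.1, -0.3]
opening: 0.001
[639.90624517 164.95868976 126.77292524]
```

View pics/sc1.png

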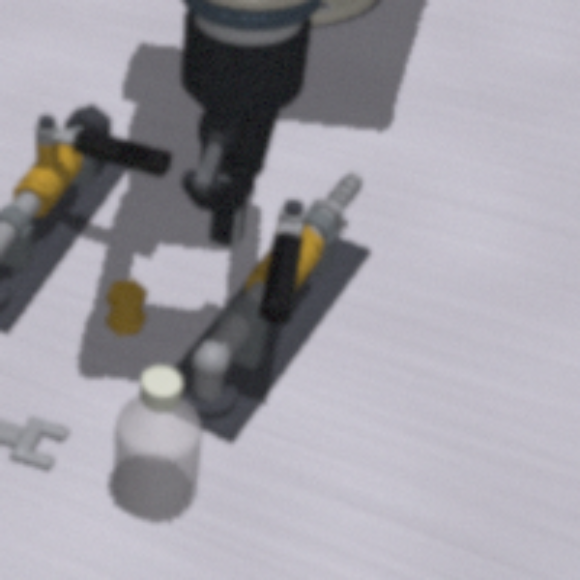

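View pics/top1.png

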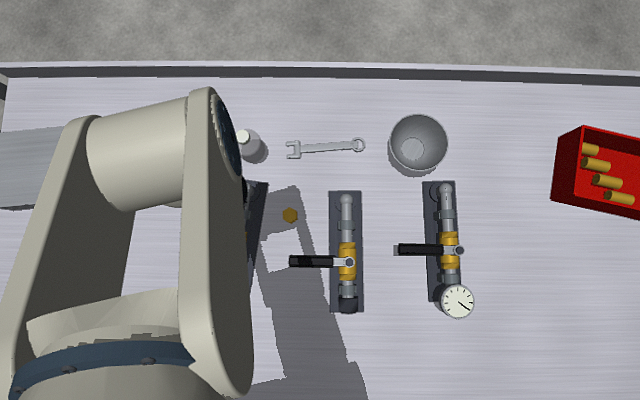

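The scene view shows the fingertip at about (376,213), just to the pipe side of the lever and above the pipe. The projected TCP agrees. Now I descend.

```bash
python3 -m inch '[{"dp":[0,0,15],"angular":[0,0,0],"fingers":255},{"dp":[0,0,30],"angular":[0,0,0],"fingers":255},{"dp":[0,0,44],"angular":[0,0,0],"fingers":255},{"dp":[0,0,44],"angular":[0,0,0],"fingers":255},{"dp":[0,0,44],"angular":[0,0,0],"fingers":255}]'; python3 - <<'E'
from h import *
from rig import monitor
s=monitor.sense();e=s['eef_pos'];print(e,s['contact_force'])
np.set_printoptions(precision=1,suppress=True)
pv=np.array([556.8,185.2])
for th in range(12,89,7):
    t=np.radians(th);u=np.array([np.cos(t),np.sin(t)]);n=np.array([np.sin(t),-np.cos(t)])
    h=14.5*abs(n[0])+11*abs(n[1]);c=pv+80*u+(11+h)*n
    d=c-e[:2];print(th,c,'dp',d[0],-d[1])
E
```

```text
clock: 2.62
eef_pos: [643.0, 165.4, 87.6]
tcp_rot: [3.142, 0.0, -0.0]
contact_force: [-0.2, 0.8, 0.1]
opening: 0.006
[642.99236773 165.40083984  87.64652797] [-0.23284321  0.82837972  0.10848388]
12 [640.2 177.6] dp -2.7896841049899876 -12.199131141350875
19 [640.9 186.5] dp -2.0465718340813055 -21.146303347367905
26 [640.6 195.8] dp -2.3462479643586676 -30.382901319231365
33 [639.2 205.2] dp -3.7820335561638103 -39.78465061231262
40 [636.6 214.6] dp -6.430655222145788 -49.20075887744363
47 [632.6 223.9] dp -10.3452714978132 -58.45679557339096
54 [627.4 232.8] dp -15.549176561333866 -67.35931566403679
61 [621.  241.1] dp -22.030602138906488 -75.70203816792636
68 [613.3 248.7] dp -29.738983268210518 -83.2732917171387
75 [604.4 255.3] dp -38.582975856879216 -89.86435649114802
82 [594.6 260.7] dp -48.43041814618903 -95.27827005008831
```

```bash
python3 -m inch '[{"dp":[-1,-4,5],"angular":[0,0,0],"fingers":255},{"dp":[-3,-12,5],"angular":[0,0,0],"fingers":255},{"dp":[-2,-21,5],"angular":[0,0,0],"fingers":255},{"dp":[-2,-30,5],"angular":[0,0,0],"fingers":255},{"dp":[-4,-40,5],"angular":[0,0,0],"fingers":255},{"dp":[-6,-49,5],"angular":[0,0,0],"fingers":255},{"dp":[-10,-58,5],"angular":[0,0,0],"fingers":255},{"dp":[-16,-67,5],"angular":[0,0,0],"fingers":255},{"dp":[-22,-76,5],"angular":[0,0,0],"fingers":255},{"dp":[-30,-83,5],"angular":[0,0,0],"fingers":255},{"dp":[-34,-87,5],"angular":[0,0,0],"fingers":255},{"dp":[-38,-90,5],"angular":[0,0,0],"fingers":255}]'; python3 - <<'E'
from h import *
for n in("scene","top"):
    p,d=vision.grab_frame(n); cv2.imwrite(f"pics/{n}2.png",p); np.save(f"pics/{n}2.npy",d)
from rig import monitor;print(monitor.sense()['eef_pos'])
p=cv2.imread('pics/scene2.png')[130:330,300:500];cv2.imwrite('pics/sc2.png',cv2.resize(p,None,fx=2.9,fy=2.9))
E
```

```text
clock: 3.62
eef_pos: [605.5, 256.4, 83.0]
tcp_rot: [3.141, -0.002, 0.001]
contact_force: [3.5, -5.4, -0.6]
opening: -0.0
[605.09392602 256.68682218  83.00667778]
```

View pics/sc2.png

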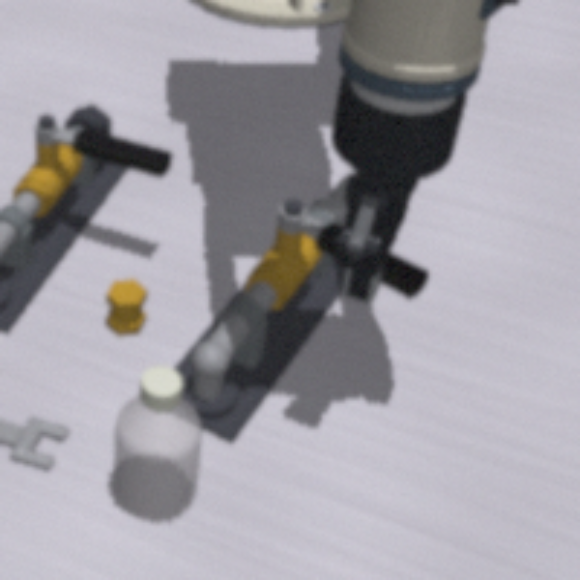

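The lever is following the fingers and is nearly crosswise, at roughly 76°, with a contact force of about 6 N. I push on slowly to the stop.

```bash
python3 -m inch '[{"dp":[-4,-2,0],"angular":[0,0,0],"fingers":255},{"dp":[-7,-4,0],"angular":[0,0,0],"fingers":255},{"dp":[-9,-4,0],"angular":[0,0,0],"fingers":255},{"dp":[-11,-4,0],"angular":[0,0,0],"fingers":255},{"dp":[-12,-4,0],"angular":[0,0,0],"fingers":255},{"dp":[-13,-4,0],"angular":[0,0,0],"fingers":255}]'
```

```text
clock: 4.22
eef_pos: [592.9, 260.7, 82.9]
tcp_rot: [-3.139, -0.002, -0.0]
contact_force: [4.8, 3.3, 0.2]
opening: 0.002
```

Contact is at about 83° with friction-level force, so the stop has not been felt yet. I push on in small steps.

```bash
python3 -m inch '[{"dp":[-1,0,0],"angular":[0,0,0],"fingers":255},{"dp":[-2,0,0],"angular":[0,0,0],"fingers":255},{"dp":[-3,0,0],"angular":[0,0,0],"fingers":255}]';python3 -m inch '[{"dp":[-1,0,0],"angular":[0,0,0],"fingers":255},{"dp":[-2,0,0],"angular":[0,0,0],"fingers":255}]'
```

```text
clock: 4.47
eef_pos: [590.7, 260.8, 83.0]
tcp_rot: [-3.139, -0.004, -0.0]
contact_force: [10.6, 1.9, -3.1]
opening: -0.0
clock: 4.63
eef_pos: [590.5, 260.8, 83.2]
tcp_rot: [-3.139, -0.008, -0.0]
contact_force: [16.7, 1.3, -7.7]
opening: -0.002
```

The force climbs to 17 N while the finger stays still, so this is the hard stop. I back away, lift and head towards the gauge, then look.

```bash
python3 -m inch '[{"dp":[12,0,0],"angular":[0,0,0],"fingers":255},{"dp":[30,0,0],"angular":[0,0,0],"fingers":255},{"dp":[35,0,-30],"angular":[0,0,0],"fingers":255},{"dp":[35,0,-70],"angular":[0,0,0],"fingers":255},{"dp":[35,0,-110],"angular":[0,0,0],"fingers":255},{"dp":[20,40,-120],"angular":[0,0,0],"fingers":255},{"dp":[-20,70,-120],"angular":[0,0,0],"fingers":255},{"dp":[-45,100,-120],"angular":[0,0,0],"fingers":255},{"dp":[-70,140,-120],"angular":[0,0,0],"fingers":255},{"dp":[-100,170,-120],"angular":[0,0,0],"fingers":255},{"dp":[-100,210,-120],"angular":[0,0,0],"fingers":255},{"dp":[-100,250,-120],"angular":[0,0,0],"fingers":255}]'
python3 -m inch '[{"dp":[0,40,0],"angular":[0,0,0],"fingers":255},{"dp":[0,80,0],"angular":[0,0,0],"fingers":255},{"dp":[0,120,0],"angular":[0,0,0],"fingers":255},{"dp":[0,160,0],"angular":[0,0,0],"fingers":255},{"dp":[0,160,0],"angular":[0,0,0],"fingers":255}]'
python3 - <<'E'
from h import *
np.set_printoptions(precision=2,suppress=True)
for n in("scene","top"):
    p,d=vision.grab_frame(n); cv2.imwrite(f"pics/{n}3.png",p); np.save(f"pics/{n}3.npy",d)
    if n=='top':
        for o in levers(p,d): print(o, np.degrees(np.arctan2(o[3][1],o[3][0])))
E
```

```text
clock: 5.63
eef_pos: [483.8, 16.2, 202.1]
tcp_rot: [-3.141, 0.002, 0.002]
contact_force: [1.2, -0.4, 0.2]
opening: 0.003
clock: 6.05
eef_pos: [486.7, -148.5, 202.3]
tcp_rot: [3.14, -0.0, -0.004]
contact_force: [-0.6, 0.5, 0.8]
opening: -0.002
([170, 235, 46, 17, 492], np.float64(102.71813452717936), array([566.4 , 254.89]), array([-0.12, -0.99]), (np.float64(-41.53319082454165), np.float64(41.32295179391989)), (np.float64(-10.746415632487087), np.float64(10.296621195169731))) -97.16006528430563
([398, 244, 45, 12, 504], np.float64(103.07595403749407), array([ 561.9 , -160.59]), array([ 0., -1.]), (np.float64(-41.209078397195434), np.float64(39.173550898258455)), (np.float64(-10.33407828560958), np.float64(9.815222285283403))) -89.93310451498081
([289, 255, 45, 13, 323], np.float64(102.2207705473938), array([537.27,  35.05]), array([ 0., -1.]), (np.float64(-42.3071807999368), np.float64(37.08119894623601)), (np.float64(-9.918679507400523), np.float64(10.697957232980329))) -89.7806518563198
```

View pics/top3.png

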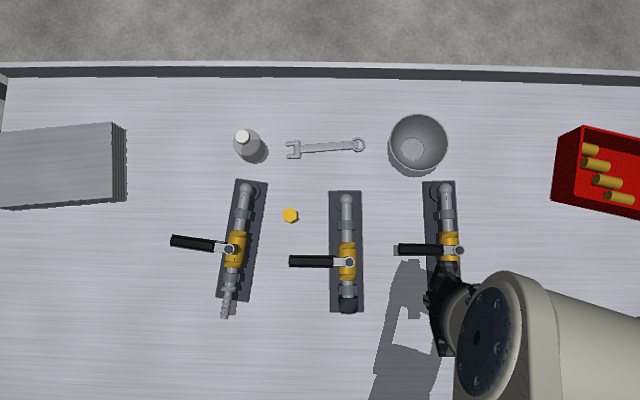

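View pics/scene3.png

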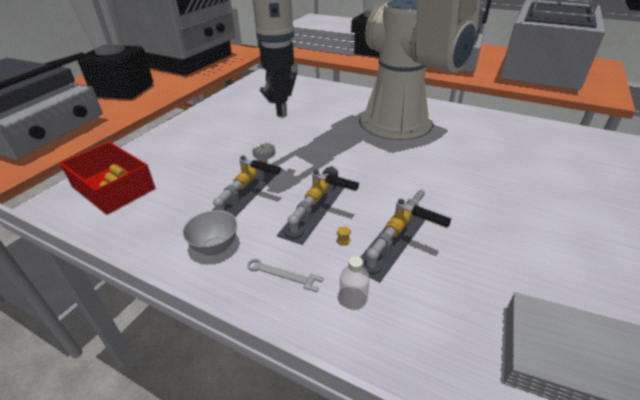

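The hose lever now reads 82.8° against an expected 82.6° when shut, and nothing else has moved. Now the gauge lever: descend on its robot-facing side.

```bash
python3 -m inch '[{"dp":[37,0,0],"angular":[0,0,0],"fingers":255},{"dp":[37,0,30],"angular":[0,0,0],"fingers":255},{"dp":[37,0,70],"angular":[0,0,0],"fingers":255},{"dp":[37,0,100],"angular":[0,0,0],"fingers":255},{"dp":[37,0,119],"angular":[0,0,0],"fingers":255},{"dp":[37,0,119],"angular":[0,0,0],"fingers":255},{"dp":[37,0,119],"angular":[0,0,0],"fingers":255}]'; python3 - <<'E'
from h import *
from rig import monitor
s=monitor.sense();e=s['eef_pos'];print(e,s['contact_force'])
pv=np.array([561.5,-229.4])
for th in range(93,-4,-7):
    t=np.radians(th);u=np.array([np.cos(t),np.sin(t)]);n=np.array([-np.sin(t),np.cos(t)])
    h=14.5*abs(n[0])+11*abs(n[1]);c=pv+80*u+(11+h)*n
    d=c-e[:2];print(th,c.round(1),'dp',d[0].round(1),-d[1].round(1))
E
```

```text
clock: 6.73
eef_pos: [523.4, -141.6, 82.7]
tcp_rot: [-3.14, 0.003, 0.001]
contact_force: [0.4, 0.3, -0.3]
opening: 0.001
[ 523.36672658 -141.59985926   82.67109181] [ 0.44167155  0.32933099 -0.26866732]
93 [ 531.3 -150.9] dp 7.9 9.3
86 [ 540.9 -147.8] dp 17.5 6.2
79 [ 549.9 -145.7] dp 26.6 4.1
72 [ 559.4 -144.6] dp 36.0 3.0
65 [ 569.2 -144.7] dp 45.8 3.1
58 [ 579.2 -146.1] dp 55.8 4.5
51 [ 589.2 -148.9] dp 65.8 7.3
44 [ 598.9 -153. ] dp 75.5 11.4
37 [ 608.2 -158.5] dp 84.9 16.9
30 [ 616.9 -165.3] dp 93.5 23.7
23 [ 624.7 -173.5] dp 101.3 31.9
16 [ 631.4 -182.8] dp 108.0 41.2
9 [ 636.7 -193. ] dp 113.4 51.4
2 [ 640.7 -204.1] dp 117.3 62.5
```

```bash
python3 -m inch '[{"dp":[3,5,0],"angular":[0,0,0],"fingers":255},{"dp":[8,8,0],"angular":[0,0,0],"fingers":255},{"dp":[17,6,0],"angular":[0,0,0],"fingers":255},{"dp":[27,4,0],"angular":[0,0,0],"fingers":255},{"dp":[36,3,0],"angular":[0,0,0],"fingers":255},{"dp":[46,3,0],"angular":[0,0,0],"fingers":255},{"dp":[56,5,0],"angular":[0,0,0],"fingers":255},{"dp":[66,7,0],"angular":[0,0,0],"fingers":255},{"dp":[76,11,0],"angular":[0,0,0],"fingers":255},{"dp":[85,17,0],"angular":[0,0,0],"fingers":255},{"dp":[94,24,0],"angular":[0,0,0],"fingers":255},{"dp":[94,24,0],"angular":[0,0,0],"fingers":255}]'; python3 - <<'E'
from h import *
p,d=vision.grab_frame("scene"); cv2.imwrite(f"pics/scene4.png",p)
from rig import monitor;print(monitor.sense()['eef_pos'])
cv2.imwrite('pics/sc4.png',cv2.resize(p[100:260,170:400],None,fx=3,fy=3))
E
```

```text
clock: 7.73
eef_pos: [619.7, -168.1, 84.0]
tcp_rot: [3.141, -0.001, -0.001]
contact_force: [-0.4, -1.1, 0.3]
opening: -0.003
[ 619.50115534 -167.74751686   84.08922351]
```

View pics/sc4.png

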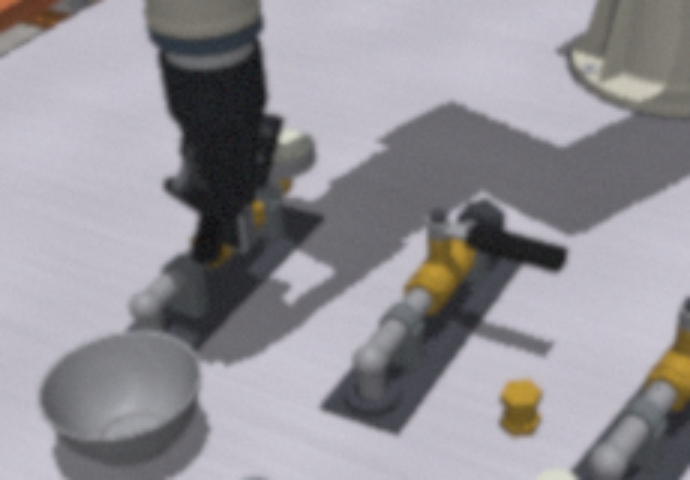

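The fingers are alongside the lever, which they hide, above the pipe; the bowl is clear. I continue to the stop.

```bash
python3 -m inch '[{"dp":[4,4,0],"angular":[0,0,0],"fingers":255},{"dp":[8,8,0],"angular":[0,0,0],"fingers":255},{"dp":[11,13,0],"angular":[0,0,0],"fingers":255},{"dp":[14,18,0],"angular":[0,0,0],"fingers":255},{"dp":[17,23,0],"angular":[0,0,0],"fingers":255},{"dp":[20,28,0],"angular":[0,0,0],"fingers":255},{"dp":[21,32,0],"angular":[0,0,0],"fingers":255},{"dp":[21,36,0],"angular":[0,0,0],"fingers":255},{"dp":[21,36,0],"angular":[0,0,0],"fingers":255}]'
python3 -m inch '[{"dp":[0,1,0],"angular":[0,0,0],"fingers":255},{"dp":[0,2,0],"angular":[0,0,0],"fingers":255},{"dp":[0,3,0],"angular":[0,0,0],"fingers":255}]'
```

```text
clock: 8.53
eef_pos: [639.7, -203.7, 83.4]
tcp_rot: [3.141, -0.001, -0.0]
contact_force: [0.2, 1.6, -0.6]
opening: -0.004
clock: 8.78
eef_pos: [639.7, -204.9, 83.5]
tcp_rot: [-3.14, -0.001, -0.0]
contact_force: [3.3, 13.7, -0.8]
opening: -0.002
```

```bash
python3 -m inch '[{"dp":[0,1,0],"angular":[0,0,0],"fingers":255},{"dp":[0,2,0],"angular":[0,0,0],"fingers":255},{"dp":[0,2,0],"angular":[0,0,0],"fingers":255}]'
python3 -m inch '[{"dp":[0,-12,0],"angular":[0,0,0],"fingers":255},{"dp":[0,-30,0],"angular":[0,0,0],"fingers":255},{"dp":[0,-35,-30],"angular":[0,0,0],"fingers":255},{"dp":[0,-35,-70],"angular":[0,0,0],"fingers":255},{"dp":[0,-35,-110],"angular":[0,0,0],"fingers":255},{"dp":[-30,-35,-140],"angular":[0,0,0],"fingers":255},{"dp":[-70,-35,-140],"angular":[0,0,0],"fingers":255},{"dp":[-110,-35,-140],"angular":[0,0,0],"fingers":255},{"dp":[-150,-35,-140],"angular":[0,0,0],"fingers":255},{"dp":[-190,-35,-140],"angular":[0,0,0],"fingers":255},{"dp":[-210,-35,-140],"angular":[0,0,0],"fingers":255},{"dp":[-210,-35,-140],"angular":[0,0,0],"fingers":255}]'
python3 - <<'E'
from h import *
np.set_printoptions(precision=2,suppress=True)
for n in("scene","top"):
    p,d=vision.grab_frame(n); cv2.imwrite(f"pics/{n}5.png",p); np.save(f"pics/{n}5.npy",d)
    if n=='top':
        for o in levers(p,d): print(o, np.degrees(np.arctan2(o[3][1],o[3][0])))
E
```

```text
clock: 9.03
eef_pos: [639.7, -205.0, 83.5]
tcp_rot: [-3.137, -0.001, -0.0]
contact_force: [2.5, 17.7, 0.2]
opening: -0.004
clock: 10.03
eef_pos: [425.2, -173.2, 223.6]
tcp_rot: [3.141, 0.001, -0.001]
contact_force: [0.6, -0.8, 0.3]
opening: -0.003
([448, 190, 15, 45, 550], np.float64(103.04591189986886), array([ 629.63, -225.03]), array([-1.  , -0.04]), (np.float64(-41.76272660396436), np.float64(39.53243036638377)), (np.float64(-11.789418720731284), np.float64(11.734349596900023))) -177.88540314376147
([170, 235, 46, 17, 498], np.float64(102.66119367425496), array([566.38, 254.8 ]), array([-0.12, -0.99]), (np.float64(-41.65242841149536), np.float64(41.211746465289245)), (np.float64(-10.751912030655893), np.float64(10.295578183038838))) -97.15171859648082
([289, 255, 45, 13, 407], np.float64(102.77284008882664), array([537.34,  37.  ]), array([-0., -1.]), (np.float64(-40.35299415890742), np.float64(38.93411284771141)), (np.float64(-10.255991994377657), np.float64(10.797463023502221))) -90.22284002774344
```

View pics/top5.png

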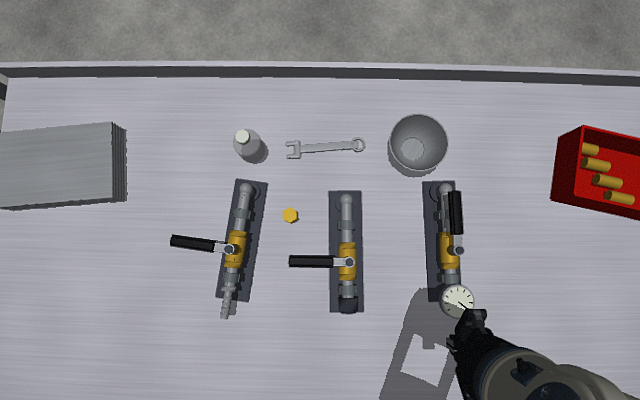

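View pics/scene5.png

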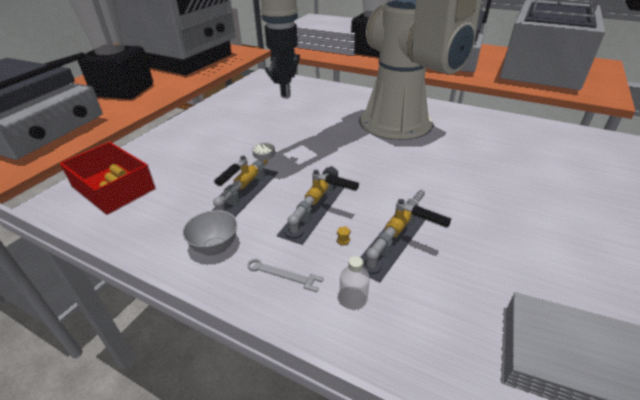

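The gauge lever reads 2.1° (pipe about 2.6°), the hose lever 82.8° (about 82.6° expected), and the capped lever and loose things are unchanged. The arm is clear, so I hand in.

```bash
python3 -c "
from rig import sign_off;print(sign_off())"
```

```text
the job is handed in; nothing more can be done
None
```

The changeover is done and handed in: I pushed the hose valve's lever fully shut, and only then the gauge valve's lever fully open. Both were pushed from one side with the closed fingers, and nothing was pinched. No verdict is reported at hand-in.

- **Hard stops:** each lever was pushed until the finger stopped moving, with the force rising to about 17 N on the hose lever and 18 N on the gauge lever.
- **Lever angles:** the last top picture puts the hose lever at 82.8°, against about 82.6° expected when shut. The gauge lever is at 2.1°, against a pipe direction of about 2.6°. Both are well inside the 7° tolerance.
- **Other items:** the capped valve's lever measured within about 0.3 mm of where it began. The coupling, wrench, bottle and bowl looked unmoved in the pictures, but I did not re-measure them.
- **At hand-in:** the arm stood clear of everything, about 10 s into the 54 s allowed. No check failed or disagreed.

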